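# Hold a cabinet corner square

### The arm

A 6-joint arm with a two-finger parallel gripper is mounted at the origin on the work surface. World frame = base frame: x ahead of the robot, y to its left, z up, the work surface at z = 0. Lengths are in m, angles in degrees, forces in N, time in s.
With the tool pointing down it reaches from about 0.325 to 0.9 m from the base axis. Payload 3.5 kg.
Tool frame: the origin (TCP) lies at the very end of the fingers, on their centre line; the grasp point (between the pads) lies r.tcp_to_grasp behind it (r.tcp_to_grasp is the distance from the TCP to the grasp point, in m); z points along the fingers, y is the line along which they close (so a half turn about z gives the same grasp; the last joint's range is limited). The gripper opens to 85 mm and grips with 20 to 120 N. Pads are 22 mm wide; open, the fingers measure 114 mm over their backs; the gripper's body (76 mm by 85 mm) begins 54 mm behind the grasp point. The pads swing forward as they close: fully open they stand 13 mm farther back than shut.
Start: joints at [-74.737, 15.837, -1.513, 72.651, 0, 84.076], TCP at [0.226, -0.583, 0.231] pointing down, gripper open.
Joint ranges: [-178.77, 178.77], [-48.84, 107.48], [-61.69, 71.31], [-111.58, 123.2], [-90, 87.43], [-180, 180]. Speed limits (degrees/s): [147.25, 147.25, 180, 180, 180, 180].

### API

Orientations are given as [roll, pitch, yaw] about the fixed x, y, z axes, in that order (R = Rz(yaw) Ry(pitch) Rx(roll)).
In Python, from bench import r, optics gives the robot as it stands.
- The arm moves only by the shell command python3 -m crank 'ROWS' [FORCE]. ROWS is JSON, a list of rows, each a list of 3 entries, a list of its own where there are three numbers: the turn, a rotation vector about the tool's x, y, z in degrees, then the shift along the tool's x, y, z in m, then the finger opening in m, from 0 to 0.0854. A call has exactly 10 rows; each row is the pose to reach, as a shift and turn from the pose commanded when the call began, along the tool's axes at that moment; what a row does not reach only later rows make up. A row lasts 1/12 s, in which the tool goes at most 41.7 mm and 7.16 degrees, less where a joint would pass 70% of its speed; a pose out of reach is approached as far as the arm can. A call with a gripper value outside its range is refused whole. The fingers move at their own pace and stop on an object; FORCE is the grip in N (left out, the last holds). Time passes only in rows, so rows that repeat a pose let the fingers close, or fill a call up. It gives the time, the measured TCP pose, the force, the opening and the grip force at its end, in the units of the state.
- r.get_state(): the state, without advancing time (a new reading comes with each control period).
- optics.camera(name): name is "scene" or "top" or "wrist"; returns (picture, depth): 420x560x3 uint8, red, green, blue; 420x560 float32, m along the optical axis (not along the pixel's ray), 0 where there is no reading.
- optics.calibration(name): a dict with "mtx" (3x3 intrinsics, pixels), "position" and "orientation" of the camera in the world; the wrist camera has in their place "hand_eye" (4x4, takes a point from camera to tool coordinates, whose origin is the TCP and whose axes are the flange's). Camera axes: x right, y down, z forward; pixel columns grow to the right and rows downward; lengths in m; the calibration is good to about 2 mm. A picture is of the moment at which its call begins: read the wrist's pose just before it. calibration takes no time and is no camera call.
- r.job_done(): hands the job in; it is judged then, once.
Trained networks look in the newest picture that a camera, given by its name, has taken for a name from the list of things; names that differ only in an ending like _2 or _b are one class to them, and where a whole thing is asked for, a point or a joint stands for the part that bears it (a point fixed in the world has none). Each returns a list of dicts, best first, with "conf" (0 to 1); they miss things now and then, are a little off and sometimes report something else, mostly with a low value. They report only what shows in the picture. A call takes as long as a camera call. They do not tell look-alikes from the thing itself.
- optics.recognise(name, camera): "xyz" ([x, y, z] in m, in world coordinates, good to about 4 mm: the middle of the surface that is visible of it).
The state is a dict: "time_s": time; "joint_positions": joint angles; "joint_vel": joint speeds; "joint_torque": joint torques, N m; "ee_pos": TCP position; "eef_rot": TCP orientation; "wrist_force": force on the tool from outside, world axes, zero at the start; "torque": the same for the moment, N m; "opening": opening from 0.0 (shut) to 1.0 (fully open); "gripper_force": force on a finger pad.
Only numpy, scipy, OpenCV 4.12 (cv2) and the standard library are available. Lean on these libraries where they do the work, as an engineer would, in place of code of your own. Each camera call takes 0.05 s, during which the arm holds its last target. There are 200 camera calls.

### The job

The little plywood tool cabinet lies on its back on the bench, held by stop battens: swing its door up by the handle and right over until it rests open on its stop. Then take the yellow-braced square, lay it flat on the cabinet's white back panel in the corner on the handle side nearest the robot, and press its two outer faces firmly, without forcing, against both panels of that corner. Finish still gripping the square and pressing it home; leave everything else on the bench, and the tub in the cabinet, where it is.

Things in the scene. Friction and masses are not known exactly. Their poses are not given: they have to be found in the camera images.
- door (a joint): angle of the cabinet door (about 0.65 kg): 0 shut, level on the carcass; 1.57 upright; 1.92 leaning open on its stop. It may start slightly ajar. Below about 1.6 it falls shut if let go, beyond about 1.65 it falls open to the stop; it lifts with about 5 N at the handle.
- hinge (a point): middle of the door's hinge line, 75 mm above the bench, 4 mm outside the cabinet's right-hand (-y) side. x axis: the hinge line. y axis: from the hinge along the door to the handle edge (264 mm to the edge), z axis: out of the door's outer face (up when shut); as the door opens y and z turn with it about x, y towards up.
- door_handle (a point): steel bar handle on the door's outer face: round bar 10 mm thick, 100 long, between two posts; this point is the bar's middle, x axis along the bar (parallel to the hinge line), z out of the door. The bar's centre stands 35 mm off the face, 242 mm from the hinge line along the door and 47.5 mm from it at right angles, 22 mm from the door's free edge.
- corner (a point): the cabinet's inside corner at the handle side nearest the robot: where the side panel (handle side, +y; inner face looks to -y), the end panel (near end, -x; inner face looks to +x) and the back panel meet, on the back panel's upper surface (6 mm above the bench). Axes as cabinet. The free space lies towards +x and -y.
- cabinet: carcass, fixed to the bench, lying on its back, open front up under the door: 300 mm along x (away from the robot), 260 along y (left, to the handle side), 75 high; 12 mm plywood, inside 276 by 236 mm; rims 69 mm above the white back panel. Origin under its centre. Battens 18 mm high, up to 25 mm wide, lie along its near, far and handle sides.
- square: the square, 0.24 to 0.39 kg, lying flat: two aluminium legs at right angles, 150 mm long from the outer heel, 10 thick, 30 high, joined by a yellow diagonal brace 12 thick, 30 high, 166 long. Origin under the brace's middle. Legs run from the heel along its +x and -y; seated, its axes are parallel to corner's. The brace runs along (1,1,0) and is gripped across (1,-1,0).
- square_grip (a point): centre of the square: middle of the yellow brace, half-way up (15 mm above its underside); axes as square.
- square_heel (a point): outer heel of the square, where its two outer faces would meet (the very tip is relieved 8 mm), half-way up (15 mm above its underside); it lies 67.5 mm towards -x and 67.5 mm towards +y from the middle of the brace. When seated it stands over corner, 15 mm above it.
- screw_tub: bystander: small round tub with an orange lid, 44 mm diameter, 42 mm high, standing inside the cabinet in the corner diagonally opposite; origin under its centre.
- screwdriver: bystander: red-handled screwdriver lying on the bench.
- wrench: bystander: steel wrench lying on the bench.
- spray_can: bystander: blue spray can, 52 mm diameter, 150 mm high; origin under its centre.
- solvent_tin: bystander: white and yellow tin with a red cap, 90 mm diameter, 160 mm high; origin under its centre.
- cassette: bystander: dark stepped bicycle sprocket cassette, 112 mm diameter, 31 mm high, lying flat; origin under its centre.
Things that resemble listed ones, but are neither listed nor needed, are in the scene too. Leave any green look-alike of the square alone.

How it is judged (in metres and radians):
On the way, in this order (a step that is already met when the one before it is completed fails the run):
1. the door is lifted a good way by its handle (value of joint door above 0.45 rad and contact force between handle_bar and the fingers above 0.5 N), for 0.1 s.
2. the door is swung right over, past upright (value of joint door above 1.7 rad), for 0.2 s.
At the end, for the whole second after the job is handed in: Door open beyond 1.7 rad; the gripped square (over 3 N) at rest, flat (0.08 rad), underside within 12 mm of the back panel, heel within 5 mm of the corner, legs within 0.025 rad of the panels, pressing on the side panel and the end panel with over 1 N each (value of joint door above 1.7 rad and contact force between square and side_panel above 1 N and contact force between square and end_panel above 1 N and contact force between square and the fingers above 3 N and horizontal distance between square_heel and corner below 0.005 m and angle between the x axis of square and the x axis of corner, either way round below 0.025 rad and angle between square's own z axis and vertical below 0.08 rad and z of square_heel in the frame of corner below 0.027 m and linear speed of square below 0.02 m/s); the arm keeps its last pose, push and grip.
It fails at once if a bystander is moved by more than 4 cm (distance of any of screwdriver, wrench, spray_can, solvent_tin, cassette, screw_tub from where it was at the start of the episode above 0.04 m).
It fails at once if the corner is forced: the square presses on a panel with over 70 N (contact force between square and side_panel above 70 N or contact force between square and end_panel above 70 N).
It also fails if it takes over 69 s, if anything falls off the work surface, if the arm or the gripper's body presses on something with over 40 N, if the wrist force passes 120 N, or if a joint passes its speed limit or range.

## Working session

There is one attempt and no reset: what is moved stays moved. The work goes in short steps, Python scripts to look and compute and a shell command to move; the robot and the scene stay as the last step left them, time stands still between calls to the robot, and variables do not carry over. Pictures are saved under pics/ and viewed, at most 10 in all, crops included, and the job is handed in when it is done.

```bash
ls; mkdir -p pics
cat > h.py <<'E'
from bench import r, optics
import numpy as np, cv2
from scipy.spatial.transform import Rotation as Ro
def cam(n):
    s=r.get_state(); p,d=optics.camera(n); c=optics.calibration(n); K=np.array(c["mtx"])
    if n=="wrist":
        T=np.eye(4);T[:3,:3]=Ro.from_euler('xyz',s["eef_rot"],degrees=True).as_matrix();T[:3,3]=s["ee_pos"]
        T=T@np.array(c["hand_eye"])
    else:
        T=np.eye(4);o=np.array(c["orientation"]);T[:3,3]=c["position"]
        T[:3,:3]=o if o.shape==(3,3) else Ro.from_euler('xyz',o,degrees=True).as_matrix()
    v,u=np.mgrid[:d.shape[0],:d.shape[1]]
    P=np.stack([(u-K[0,2])/K[0,0]*d,(v-K[1,2])/K[1,1]*d,d],-1)@T[:3,:3].T+T[:3,3]
    P[d==0]=np.nan
    return p,P
def save(p,f): cv2.imwrite("pics/"+f,np.ascontiguousarray(p[:,:,::-1]))
E
python3 - <<'E'
from h import *
print(r.tcp_to_grasp,r.get_state()); print(optics.calibration("top"))
out=[]
for n in("top","scene"):
    p,P=cam(n); out.append(p); np.savez("/tmp/"+n,p=p,P=P)
    for k in ["door_handle","door","square","screw_tub","screwdriver","wrench","spray_can","solvent_tin","cassette","cabinet"]:
        try: print(n,k,[(np.round(q["xyz"],3).tolist(),round(q["conf"],2)) for q in optics.recognise(k,n)])
        except Exception as e: print(k,e)
save(out[0],"top.png");save(out[1],"scene.png")
E
```

```text
pics
0.0187 {'time_s': 0.0, 'joint_positions': array([-7.47355754e+01,  1.58794667e+01, -1.59854322e+00,  7.26510308e+01,
        6.75643150e-04,  8.40746380e+01]), 'joint_vel': array([ 0.07751727,  0.00516567, -0.10527228, -0.01931642, -0.03451432,
        0.0127212 ]), 'joint_torque': array([ 1.96391948e-04, -4.45515203e+01,  2.95199203e+01,  1.66495977e-02,
        1.57145555e-04, -6.82595154e-07]), 'ee_pos': array([ 0.22568741, -0.58198647,  0.23014085]), 'eef_rot': array([-1.79871718e+02, -1.39932622e-02,  2.11897702e+01]), 'wrist_force': array([-0.05092546, -0.18611121,  0.46659644]), 'torque': array([-0.01893218, -0.01904152, -0.01549654]), 'gripper_force': 0.0, 'opening': 1.001628075901055}
{'mtx': array([[515.06383864,   0.        , 275.78690767],
       [  0.        , 515.06383864, 210.71175741],
       [  0.        ,   0.        ,   1.        ]]), 'position': array([ 0.32160647, -0.00164387,  1.62835806]), 'orientation': array([-1.72408918e+02,  2.49608642e-02, -8.92935682e+01])}
top door_handle [([0.532, -0.101, 0.09], 0.89)]
top door [([0.535, -0.103, 0.09], 0.79)]
top s
[... 355 characters left out ...]
3], 0.7), ([0.593, -0.506, 0.016], 0.65)]
top cassette [([0.593, -0.507, 0.014], 0.74)]
top cabinet [([0.526, -0.099, 0.085], 0.82)]
scene door_handle [([0.545, -0.08, 0.091], 0.59)]
scene door [([0.549, -0.088, 0.087], 0.66)]
scene square [([0.478, 0.304, 0.027], 0.89), ([0.224, 0.302, 0.024], 0.76), ([0.755, 0.278, 0.029], 0.73)]
scene screw_tub [([0.547, -0.081, 0.091], 0.61)]
scene screwdriver [([0.307, -0.326, 0.021], 0.68), ([0.605, -0.488, 0.01], 0.65)]
scene wrench [([0.782, 0.056, 0.007], 0.81)]
scene spray_can [([0.546, 0.522, 0.101], 0.61)]
scene solvent_tin [([0.453, 0.543, 0.1], 0.56)]
scene cassette [([0.606, -0.487, 0.008], 0.85)]
scene cabinet [([0.562, -0.031, 0.086], 0.81)]
```

View pics/top.png

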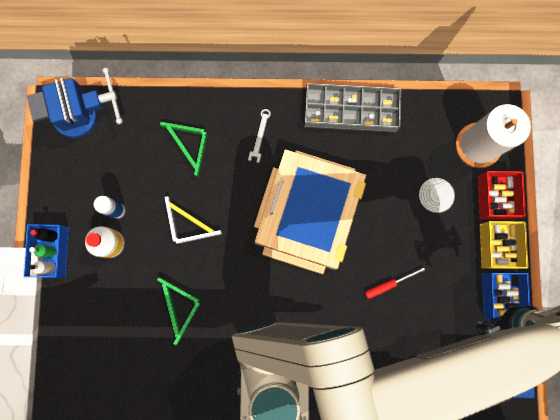

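View pics/scene.png

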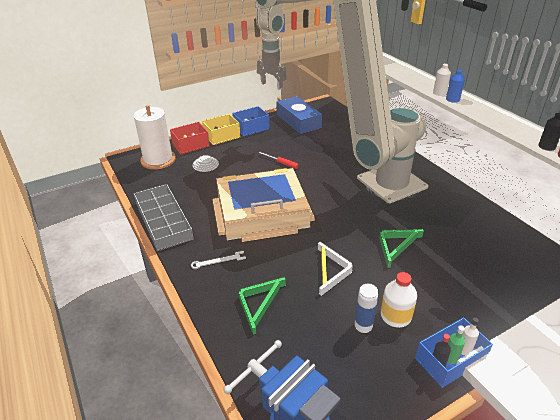

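The top view shows the cabinet at about (310,210), with the handle bar on its left edge at (277,195). There are three squares. The green ones at (185,145) and (180,305) are look-alikes, and the one with white legs and a yellow brace at (190,222) is the one I want. I'll measure it and check the choice in a crop.

Run:
```python
from h import *
D=np.load("/tmp/top.npz");p,P=D["p"],D["P"]
x,y,z=P[...,0],P[...,1],P[...,2]
def rect(m,name):
    q=P[m]; R=cv2.minAreaRect((q[:,:2]*1000).astype(np.float32)); print(name,m.sum(),np.round(q.mean(0),4),R, np.round(cv2.boxPoints(R)).tolist()); return q
reg=(abs(x-.53)<.25)&(abs(y+.1)<.22)&(z>.06)
hist=np.histogram(z[reg],np.arange(.06,.16,.005));print(hist[0])
q=P[reg&(z<.105)]
best=None;rng=np.random.default_rng(0)
for i in range(300):
    a=q[rng.choice(len(q),3,False)];n=np.cross(a[1]-a[0],a[2]-a[0]);n/=np.linalg.norm(n)+1e-9
    if n[2]<0:n=-n
    if n[2]<.9: continue
    c=(abs((q-a[0])@n)<.003).sum()
    if best is None or c>best[0]:best=(c,n,a[0])
c,n,a=best
inl=q[abs((q-a)@n)<.003];cen=inl.mean(0);n=np.linalg.svd(inl-cen,full_matrices=False)[2][2];n*=np.sign(n[2]);print("plane",n,np.degrees(np.arccos(n[2])),len(inl),cen)
dist=(np.nan_to_num(P,nan=-9)-cen)@n
m=reg&(abs(dist)<.005); m=cv2.morphologyEx(m.astype(np.uint8),cv2.MORPH_OPEN,np.ones((5,5)))>0
rect(m,"door")
rect(reg&(dist>.02)&(dist<.06),"handle")
v,u=np.where(reg&(dist>.02)&(dist<.06));print(u.min(),u.max(),v.min(),v.max())
hsv=cv2.cvtColor(p,cv2.COLOR_RGB2HSV)
sq=(abs(x-.48)<.12)&(abs(y-.3)<.12)&(z>.015)&(z<.045)
ye=sq&(hsv[...,1]>100)&(abs(hsv[...,0].astype(int)-26)<8)
wh=sq&(hsv[...,1]<60)&(hsv[...,2]>120)
rect(ye,"yellow");rect(wh,"white")
t=cv2.minEnclosingTriangle((P[ye|wh][:,:2]*1000).astype(np.float32));print(t)
crop=p[130:290,140:380];save(cv2.resize(crop,None,fx=3.3,fy=3.3,interpolation=cv2.INTER_CUBIC),"crop.png")
```

```text
[   7    6   16   92 1160 4033 2768  328   12    1    0    3   32   63
   24    2    0    0    0]
plane [0.00320019 0.00421711 0.99998599] 0.30331859603779426 5013 [ 0.53516742 -0.10413832  0.08885408]
door 831 [ 0.5422 -0.1194  0.0892] ((540.19384765625, -102.84602355957031), (239.57513427734375, 288.98748779296875), 78.22410583496094) [[374.0, -191.0], [657.0, -250.0], [706.0, -15.0], [423.0, 44.0]]
handle 124 [0.5682 0.0015 0.127 ] ((568.8992919921875, 1.3942222595214844), (9.901965141296387, 107.68463134765625), 72.1734848022461) [[516.0, 13.0], [619.0, -20.0], [622.0, -10.0], [519.0, 23.0]]
270 282 178 212
yellow 194 [0.5097 0.2678 0.0299] ((509.7622375488281, 268.205322265625), (160.56761169433594, 11.987190246582031), 57.942317962646484) [[462.0, 203.0], [472.0, 197.0], [557.0, 333.0], [547.0, 339.0]]
white 337 [0.4808 0.2916 0.0288] ((481.1455078125, 290.6274108886719), (206.6551513671875, 103.1244888305664), 57.13936233520508) [[382.0, 232.0], [468.0, 176.0], [581.0, 349.0], [494.0, 405.0]]
(12708.5, array([[[588.1039 , 361.18066]],

       [[463.7432 , 168.65843]],

       [[429.414  , 319.89496]]], dtype=float32))
```

View pics/crop.png

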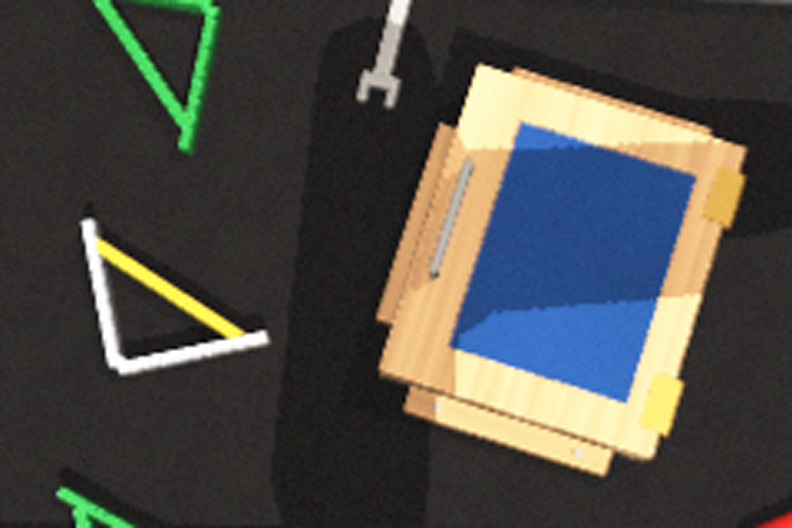

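The crop confirms the choice: white legs with a yellow brace at (175,300) in the crop, and both green ones are rejected. The bar is at (452,218) in the crop, at world (0.569, 0.001, 0.1225) with yaw about -17.5°, and all the heights match the description. Moving above the handle.

```bash
python3 -m crank '[[[0,0,-7],[0.027,-0.021,-0.001],0.06],[[0,0,-14],[0.053,-0.042,-0.002],0.06],[[0,0,-21],[0.08,-0.063,-0.003],0.06],[[0,0,-28],[0.106,-0.084,-0.004],0.06],[[0,0,-35],[0.133,-0.105,-0.005],0.06],[[0,0,-42],[0.159,-0.126,-0.006],0.06],[[0,0,-49],[0.186,-0.147,-0.007],0.06],[[0,0,-56],[0.212,-0.168,-0.008],0.06],[[0,0,-63],[0.239,-0.189,-0.009],0.06],[[0,0,-70],[0.266,-0.21,-0.01],0.06]]' 30
cat > rel.py <<'E'
import sys
from h import *
# usage: rel.py x y z roll pitch yaw -> shift/turn from measured pose, tool axes
def rel(p,R,s=None):
    s=s or r.get_state();R0=Ro.from_euler('xyz',s["eef_rot"],degrees=True)
    return np.round((R0.inv()*R).as_rotvec(degrees=True),2),np.round(R0.inv().apply(np.array(p)-s["ee_pos"]),4)
if __name__=="__main__":
    a=list(map(float,sys.argv[1:]));print(*rel(a[:3],Ro.from_euler('xyz',a[3:],degrees=True)))
E
python3 rel.py 0.569 0.001 0.25 180 0 162.5
```

```text
time_s: 1.93
ee_pos: [0.3986, -0.2894, 0.2416]
eef_rot: [180.0, 0.0, 91.5]
wrist_force: [-0.1, -0.6, -0.3]
opening: 0.7
gripper_force: 0.0
[ 1.000e-02  4.000e-02 -7.098e+01] [ 0.2857  0.178  -0.0084]
```

```bash
python3 -m crank '[[[0,0,-7.1],[0.029,0.018,-0.001],0.06],[[0,0,-14.2],[0.057,0.036,-0.002],0.06],[[0,0,-21.3],[0.086,0.053,-0.002],0.06],[[0,0,-28.4],[0.114,0.071,-0.003],0.06],[[0,0,-35.5],[0.143,0.089,-0.004],0.06],[[0,0,-42.6],[0.171,0.107,-0.005],0.06],[[0,0,-49.7],[0.2,0.125,-0.006],0.06],[[0,0,-56.8],[0.228,0.142,-0.007],0.06],[[0,0,-63.9],[0.257,0.16,-0.008],0.06],[[0,0,-71],[0.286,0.178,-0.0085],0.06]]'
python3 -m crank '[[[0,0,0],[0,0,0],0.06],[[0,0,0],[0,0,0],0.06],[[0,0,0],[0,0,0],0.06],[[0,0,0],[0,0,0],0.06],[[0,0,0],[0,0,0],0.06],[[0,0,0],[0,0,0],0.06],[[0,0,0],[0,0,0],0.06],[[0,0,0],[0,0,0],0.06],[[0,0,0],[0,0,0],0.06],[[0,0,0],[0,0,0],0.06]]'
python3 - <<'E'
from h import *
p,P=cam("wrist");save(p,"w1.png");np.savez("/tmp/w1",p=p,P=P)
print(r.get_state()["joint_positions"])
for k in ["door_handle"]: print(optics.recognise(k,"wrist"))
x,y,z=np.moveaxis(P,-1,0)
m=(z>.108)&(z<.14)&(abs(x-.57)<.09)&(abs(y)<.07)
q=P[m];v,u=np.where(m);print(len(q),u.min(),u.max(),v.min(),v.max(),q.mean(0))
R=cv2.minAreaRect((q[:,:2]*1000).astype(np.float32));print(R,np.round(cv2.boxPoints(R)).tolist(),np.percentile(q[:,2],[5,50,95]))
E
```

```text
time_s: 2.77
ee_pos: [0.5707, 0.0004, 0.2502]
eef_rot: [180.0, 0.0, 162.5]
wrist_force: [1.1, 0.4, 0.3]
opening: 0.705
gripper_force: 0.0
time_s: 3.6
ee_pos: [0.57, -0.0014, 0.2499]
eef_rot: [180.0, 0.0, 162.2]
wrist_force: [0.4, -1.0, 0.1]
opening: 0.701
gripper_force: 0.0
[-6.62794772e+00  9.73945584e+00 -6.93016431e+00  7.33285241e+01
  2.71395359e-04  1.11963779e+01]
[{'xyz': [0.503, -0.0897, 0.09], 'conf': 0.9}]
1152 276 286 140 252 [0.56419607 0.0035719  0.12539252]
((568.4677734375, 2.039194107055664), (9.576600074768066, 109.0684814453125), 72.45745849609375) [[515.0, 14.0], [619.0, -19.0], [622.0, -10.0], [518.0, 23.0]] [0.12294439 0.12573337 0.12719931]
```

View pics/w1.png

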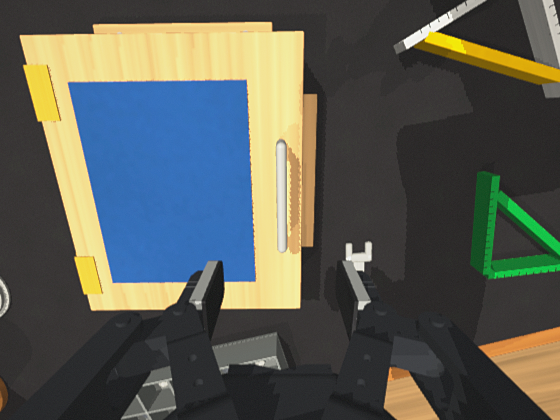

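The wrist view shows the bar at (281,196), parallel to the image column, so the tool is aligned with it. The bar centre is (0.5685, 0.002). Descending and gripping.

```bash
python3 -m crank '[[[0,0,0],[0,0.001,0.02],0.06],[[0,0,0],[0,0.002,0.045],0.06],[[0,0,0],[0.001,0.003,0.07],0.06],[[0,0,0],[0.002,0.003,0.095],0.06],[[0,0,0],[0.002,0.003,0.12],0.06],[[0,0,0],[0.002,0.003,0.135],0.06],[[0,0,0],[0.002,0.003,0.146],0.06],[[0,0,0],[0.002,0.003,0.146],0.06],[[0,0,0],[0.002,0.003,0.146],0.03],[[0,0,0],[0.002,0.003,0.146],0]]' 25
python3 -m crank '[[[0,0,0],[0,0,0],0],[[0,0,0],[0,0,0],0],[[0,0,0],[0,0,0],0],[[0,0,0],[0,0,0],0],[[0,0,0],[0,0,0],0],[[0,0,0],[0,0,0],0],[[0,0,0],[0,0,0],0],[[0,0,0],[0,0,0],0],[[0,0,0],[0,0,0],0],[[0,0,0],[0,0,0],0]]' 25
cat > arc.py <<'E'
import numpy as np,sys
# in-plane (y_cab,z): TCP relative to hinge, tool tilt f*theta
g=.0187;f=float(sys.argv[1])
def tcp(t):
    return .242*np.array([np.cos(t),np.sin(t)])+.0475*np.array([-np.sin(t),np.cos(t)])+g*np.array([np.sin(f*t),-np.cos(f*t)])
for t0 in [float(a) for a in sys.argv[2:]]:
  p=f*t0
  for k in range(1,11):
    t=t0+.05*k; d=tcp(t)-tcp(t0)
    # tool y=(cos p,sin p), tool z=(sin p,-cos p)
    print(round(t,2),"turn x",round(-np.degrees(f*(t-t0)),1),"y",round(d@[np.cos(p),np.sin(p)],3),"z",round(d@[np.sin(p),-np.cos(p)],3))
E
python3 arc.py 0.62 0 0.5 1.0 1.5
```

```text
time_s: 4.53
ee_pos: [0.5703, 0.0022, 0.1051]
eef_rot: [180.0, 0.1, 162.2]
wrist_force: [0.4, -0.5, 1.1]
opening: 0.438
gripper_force: 0.0
time_s: 5.37
ee_pos: [0.5698, 0.0005, 0.1054]
eef_rot: [-179.8, 0.2, 162.2]
wrist_force: [-1.9, -5.3, 4.5]
opening: 0.103
gripper_force: 24.6
0.05 turn x -1.8 y -0.002 z -0.012
0.1 turn x -3.6 y -0.005 z -0.024
0.15 turn x -5.3 y -0.008 z -0.036
0.2 turn x -7.1 y -0.012 z -0.047
0.25 turn x -8.9 y -0.016 z -0.059
0.3 turn x -10.7 y -0.021 z -0.07
0.35 turn x -12.4 y -0.027 z -0.081
0.4 turn x -14.2 y -0.033 z -0.091
0.45 turn x -16.0 y -0.04 z -0.101
0.5 turn x -17.8 y -0.047 z -0.111
0.55 turn x -1.8 y -0.004 z -0.011
0.6 turn x -3.6 y -0.009 z -0.022
0.65 turn x -5.3 y -0.015 z -0.033
0.7 turn x -7.1 y -0.021 z -0.044
0.75 turn x -8.9 y -0.027 z -0.054
0.8 turn x -10.7 y -0.034 z -0.064
0.85 turn x -12.4 y -0.042 z -0.073
0.9 turn x -14.2 y -0.049 z -0.082
0.95 turn x -16.0 y -0.058 z -0.091
1.0 turn x -17.8 y -0.067 z -0.099
1.05 turn x -1.8 y -0.006 z -0.01
1.1 turn x -3.6 y -0.013 z -0.02
1.15 turn x -5.3 y -0.021 z -0.03
1.2 turn x -7.1 y -0.028 z -0.039
1.25 turn x -8.9 y -0.037 z -0.047
1.3 turn x -10.7 y -0.045 z -0.056
1.35 turn x -12.4 y -0.054 z -0.063
1.4 turn x -14.2 y -0.064 z -0.071
1.45 turn x -16.0 y -0.074 z -0.077
1.5 turn x -17.8 y -0.084 z -0.084
1.55 turn x -1.8 y -0.008 z -0.009
1.6 turn x -3.6 y -0.017 z -0.017
1.65 turn x -5.3 y -0.026 z -0.025
1.7 turn x -7.1 y -0.035 z -0.032
1.75 turn x -8.9 y -0.045 z -0.039
1.8 turn x -10.7 y -0.055 z -0.045
1.85 turn x -12.4 y -0.065 z -0.051
1.9 turn x -14.2 y -0.076 z -0.056
1.95 turn x -16.0 y -0.087 z -0.061
2.0 turn x -17.8 y -0.098 z -0.065
```

Gripped (opening about 9 mm, 25 N). Starting to lift.

```bash
python3 -m crank '[[[-1.8,0,0],[0,-0.002,-0.012],0],[[-3.6,0,0],[0,-0.005,-0.024],0],[[-5.3,0,0],[0,-0.008,-0.036],0],[[-7.1,0,0],[0,-0.012,-0.047],0],[[-8.9,0,0],[0,-0.016,-0.059],0],[[-10.7,0,0],[0,-0.021,-0.07],0],[[-12.4,0,0],[0,-0.027,-0.081],0],[[-14.2,0,0],[0,-0.033,-0.091],0],[[-16,0,0],[0,-0.04,-0.101],0],[[-17.8,0,0],[0,-0.047,-0.111],0]]' 25
```

```text
time_s: 6.2
ee_pos: [0.5562, -0.0435, 0.2156]
eef_rot: [162.1, 0.3, 162.2]
wrist_force: [4.9, -1.5, -7.2]
opening: 0.107
gripper_force: 24.4
```

```bash
python3 -m crank '[[[-1.8,0,0],[0,-0.004,-0.011],0],[[-3.6,0,0],[0,-0.009,-0.022],0],[[-5.3,0,0],[0,-0.015,-0.033],0],[[-7.1,0,0],[0,-0.021,-0.044],0],[[-8.9,0,0],[0,-0.027,-0.054],0],[[-10.7,0,0],[0,-0.034,-0.064],0],[[-12.4,0,0],[0,-0.042,-0.073],0],[[-14.2,0,0],[0,-0.049,-0.082],0],[[-16,0,0],[0,-0.058,-0.091],0],[[-17.8,0,0],[0,-0.067,-0.099],0]]'
python3 -c "
from h import *;print(np.round(r.get_state()['joint_positions'],1))"
```

```text
time_s: 7.03
ee_pos: [0.5287, -0.1329, 0.2907]
eef_rot: [144.2, 0.5, 162.2]
wrist_force: [7.7, 1.4, -1.4]
opening: 0.105
gripper_force: 24.5
[-38.4  11.5  -6.8  85.4  33.4 -24.9]
```

```bash
python3 -m crank '[[[-1.8,0,0],[0,-0.006,-0.01],0],[[-3.6,0,0],[0,-0.013,-0.02],0],[[-5.3,0,0],[0,-0.021,-0.03],0],[[-7.1,0,0],[0,-0.028,-0.039],0],[[-8.9,0,0],[0,-0.037,-0.047],0],[[-10.7,0,0],[0,-0.045,-0.056],0],[[-12.4,0,0],[0,-0.054,-0.063],0],[[-14.2,0,0],[0,-0.064,-0.071],0],[[-16,0,0],[0,-0.074,-0.077],0],[[-17.8,0,0],[0,-0.084,-0.084],0]]'
python3 -c "
from h import *;print(np.round(r.get_state()['joint_positions'],1))"
```

```text
time_s: 7.87
ee_pos: [0.4937, -0.2453, 0.3111]
eef_rot: [126.4, 0.6, 161.9]
wrist_force: [9.8, -1.3, 2.2]
opening: 0.103
gripper_force: 24.8
[-54.   24.3   3.  106.8  41.  -50.9]
```

Run:
```python
import numpy as np
b=lambda t:.242*np.array([np.cos(t),np.sin(t)])+.0475*np.array([-np.sin(t),np.cos(t)])
p=np.radians(53.6)
for t in np.arange(1.54,1.9,.04):
    d=b(t)-b(1.5);print(round(t,2),round(d@[np.cos(p),np.sin(p)],3),round(d@[np.sin(p),-np.cos(p)],3))
```

```text
1.54 -0.007 -0.007
1.58 -0.014 -0.014
1.62 -0.022 -0.02
1.66 -0.029 -0.026
1.7 -0.037 -0.032
1.74 -0.045 -0.038
1.78 -0.054 -0.043
1.82 -0.062 -0.048
1.86 -0.071 -0.052
```

```bash
python3 -m crank '[[[0,0,0],[0,-0.007,-0.007],0],[[0,0,0],[0,-0.014,-0.014],0],[[0,0,0],[0,-0.022,-0.02],0],[[0,0,0],[0,-0.029,-0.026],0],[[0,0,0],[0,-0.037,-0.032],0],[[0,0,0],[0,-0.045,-0.038],0],[[0,0,0],[0,-0.054,-0.043],0],[[0,0,0],[0,-0.062,-0.048],0],[[0,0,0],[0,-0.066,-0.05],0],[[0,0,0],[0,-0.066,-0.05],0]]'
python3 -c "
from h import *;print(np.round(r.get_state()['joint_positions'],1))"
```

```text
time_s: 8.7
ee_pos: [0.4689, -0.3224, 0.287]
eef_rot: [126.7, 0.6, 161.8]
wrist_force: [6.2, -6.2, 5.5]
opening: 0.103
gripper_force: 25.7
[-59.6  30.1   8.6 109.8  37.3 -56.2]
```

```bash
python3 -m crank '[[[0,0,0],[0,0,0],0.03],[[0,0,0],[0,0,0],0.05],[[0,0,0],[0,0,0],0.06],[[0,0,0],[0,0,0],0.06],[[0,0,0],[0,0,0],0.06],[[0,0,0],[0,0,-0.01],0.06],[[0,0,0],[0,0,-0.03],0.06],[[0,0,0],[0,0,-0.05],0.06],[[0,0,0],[0,0,-0.08],0.06],[[0,0,0],[0,0,-0.11],0.06]]'
python3 - <<'E'
from h import *
from rel import rel
s=r.get_state();print(np.round(s['joint_positions'],1))
p,P=cam("scene");save(p,"s2.png")
print(rel([.40,-.38,.48],Ro.from_euler('xyz',[180,0,162],degrees=True)))
E
```

```text
time_s: 9.53
ee_pos: [0.4383, -0.4035, 0.3517]
eef_rot: [126.5, -0.0, 162.2]
wrist_force: [-6.5, 14.4, 15.9]
opening: 0.704
gripper_force: 0.0
[-64.7  34.7  23.2 123.2  33.2 -60.9]
(array([52.97,  0.4 ,  0.2 ]), array([ 0.0442,  0.1115, -0.0639]))
```

View pics/s2.png

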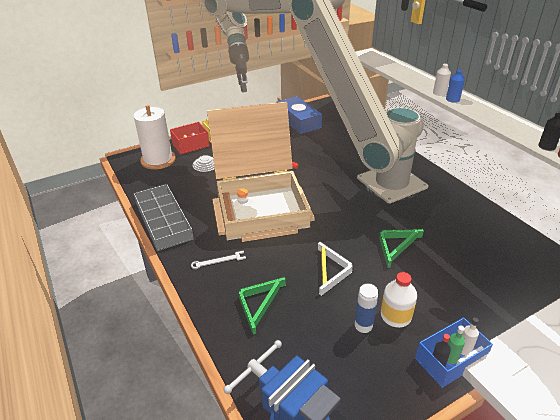

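The scene view shows the door leaning open at (250,135), clear of the fingers, and the tub at (243,193) in the open cabinet. The white and yellow square is at (335,268), undisturbed. Bringing the tool vertical and moving up.

```bash
python3 -m crank '[[[6,0,0],[0.005,0.012,-0.007],0.06],[[12,0,0],[0.01,0.024,-0.014],0.06],[[18,0,0],[0.015,0.036,-0.021],0.06],[[24,0,0],[0.02,0.048,-0.028],0.06],[[30,0,0],[0.025,0.06,-0.035],0.06],[[36,0,0],[0.03,0.072,-0.042],0.06],[[42,0,0],[0.035,0.085,-0.049],0.06],[[48,0,0],[0.04,0.097,-0.056],0.06],[[53,0,0],[0.044,0.11,-0.064],0.06],[[53,0,0],[0.044,0.11,-0.064],0.06]]'
python3 - <<'E'
from h import *
from rel import rel
print(np.round(r.get_state()['joint_positions'],1))
p,P=cam("top");save(p,"t2.png");np.savez("/tmp/t2",p=p,P=P)
print(rel([.51,.268,.30],Ro.from_euler('xyz',[180,0,-122],degrees=True)))
x,y,z=np.moveaxis(P,-1,0)
th=np.radians(-17.5);ex=np.array([np.cos(th),np.sin(th)]);ey=np.array([-ex[1],ex[0]])
c=np.array([.536,-.101]);a=(P[...,:2]-c)@ex;b=(P[...,:2]-c)@ey
fl=(abs(a)<.145)&(abs(b)<.125)&(z<.02)
fl=cv2.morphologyEx(fl.astype(np.uint8),cv2.MORPH_OPEN,np.ones((3,3)))>0
R=cv2.minAreaRect((P[fl][:,:2]*1000).astype(np.float32));print("floor",R,np.nanmedian(z[fl]),a[fl].min(),a[fl].max(),b[fl].min(),b[fl].max())
ri=(abs(a)<.17)&(abs(b)<.14)&(z>.068)&(z<.082)
R=cv2.minAreaRect((P[ri][:,:2]*1000).astype(np.float32));print("rim",R,np.nanmedian(z[ri]))
dd=P[(abs(a)<.17)&(b<-.1)&(b>-.26)&(z>.12)&(z<.33)]
print(len(dd))
E
```

```text
time_s: 10.42
ee_pos: [0.4014, -0.3734, 0.4835]
eef_rot: [179.9, 0.5, 162.4]
wrist_force: [-0.3, 0.7, 1.4]
opening: 0.704
gripper_force: 0.0
[-49.8   6.5  16.9 100.    0.3 -32.2]
(array([ 3.000e-02,  4.400e-01, -7.565e+01]), array([0.0924, 0.6442, 0.1834]))
floor ((526.8150024414062, -98.26408386230469), (237.4666748046875, 244.54348754882812), 73.2022476196289) 0.006320312112603199 -0.13212382183070054 0.11403294550745581 -0.1196570008868285 0.11845886186640814
rim ((536.9136352539062, -106.42422485351562), (269.83544921875, 301.33538818359375), 72.88300323486328) 0.07535549627596627
4788
```

```bash
python3 -m crank '[[[0,0,-5],[0.004,0.02,0],0.06],[[0,0,-10],[0.01,0.055,0],0.06],[[0,0,-15],[0.015,0.09,0],0.06],[[0,0,-20],[0.02,0.125,0],0.06],[[0,0,-25],[0.025,0.16,0],0.06],[[0,0,-30],[0.03,0.195,0],0.06],[[0,0,-35],[0.035,0.23,0],0.06],[[0,0,-40],[0.04,0.265,0],0.06],[[0,0,-45],[0.045,0.3,0.005],0.06],[[0,0,-50],[0.05,0.335,0.015],0.06]]'
python3 rel.py .51 .268 .25 180 0 -122
```

```text
time_s: 11.3
ee_pos: [0.4565, -0.0411, 0.4634]
eef_rot: [179.6, 0.3, -147.7]
wrist_force: [1.0, -0.3, 0.6]
opening: 0.704
gripper_force: 0.0
[  0.33   0.38 -25.65] [-0.2094  0.231   0.2161]
```

```bash
python3 -m crank '[[[0,0,-3],[-0.021,0.023,0.015],0.06],[[0,0,-6],[-0.042,0.046,0.035],0.06],[[0,0,-9],[-0.063,0.069,0.055],0.06],[[0,0,-12],[-0.084,0.092,0.08],0.06],[[0,0,-15],[-0.105,0.115,0.105],0.06],[[0,0,-18],[-0.126,0.139,0.13],0.06],[[0,0,-21],[-0.147,0.162,0.155],0.06],[[0,0,-24],[-0.168,0.185,0.18],0.06],[[0,0,-25.6],[-0.19,0.208,0.2],0.06],[[0,0,-25.6],[-0.209,0.231,0.216],0.06]]'
python3 -m crank '[[[0,0,0],[0,0,0],0.06],[[0,0,0],[0,0,0],0.06],[[0,0,0],[0,0,0],0.06],[[0,0,0],[0,0,0],0.06],[[0,0,0],[0,0,0],0.06],[[0,0,0],[0,0,0],0.06],[[0,0,0],[0,0,0],0.06],[[0,0,0],[0,0,0],0.06],[[0,0,0],[0,0,0],0.06],[[0,0,0],[0,0,0],0.06]]'
cat > sqm.py <<'E'
from h import *
from rel import rel
s=r.get_state();print(np.round(s['joint_positions'],1),s["ee_pos"],s["eef_rot"])
p,P=cam("wrist");save(p,"w2.png")
x,y,z=np.moveaxis(P,-1,0);hsv=cv2.cvtColor(p,cv2.COLOR_RGB2HSV)
sq=(abs(x-.48)<.12)&(abs(y-.3)<.12)&(z>.022)&(z<.04)
ye=sq&(hsv[...,1]>100)&(abs(hsv[...,0].astype(int)-26)<8)
wh=sq&(hsv[...,1]<60)
for n,m in("y",ye),("w",wh):
    m=cv2.morphologyEx(m.astype(np.uint8),cv2.MORPH_OPEN,np.ones((3,3)))>0
    v,u=np.where(m);R=cv2.minAreaRect((P[m][:,:2]*1000).astype(np.float32));print(n,m.sum(),u.min(),u.max(),v.min(),v.max(),R,np.nanmedian(z[m]))
# near legs: fit lines to white points
q=P[wh][:,:2]
t=cv2.minEnclosingTriangle((P[wh|ye][:,:2]*1000).astype(np.float32))[1][:,0];print(t)
E
python3 sqm.py
```

```text
time_s: 12.13
ee_pos: [0.5093, 0.2666, 0.2457]
eef_rot: [179.6, 0.1, -122.2]
wrist_force: [0.5, -0.5, 0.0]
opening: 0.703
gripper_force: 0.0
time_s: 12.97
ee_pos: [0.5104, 0.2661, 0.2506]
eef_rot: [179.9, 0.4, -122.2]
wrist_force: [-0.8, 0.5, -0.6]
opening: 0.703
gripper_force: 0.0
[ 20.9  10.1  -6.4  73.2   0.3 -36.8] [0.51036751 0.26612026 0.25060292] [ 179.91022419    0.40422327 -122.22000655]
y 1190 276 285 112 240 ((510.7076110839844, 270.2801208496094), (164.72935485839844, 11.346229553222656), 58.13722610473633) 0.029097344092130606
w 1849 269 350 95 254 ((481.0564270019531, 291.26336669921875), (204.68560791015625, 101.93360137939453), 57.05083084106445) 0.029033447568446002
[[584.1182  356.71555]
 [464.27344 169.46907]
 [429.5391  321.0667 ]]
```

View pics/w2.png

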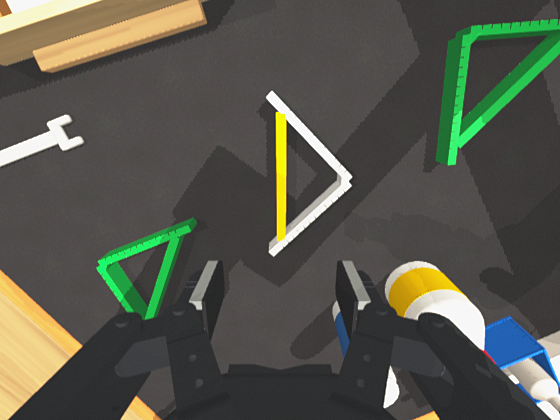

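The brace shows at (281,176), vertical between the fingers with its centre at (0.511, 0.2695), and the heel is to the right at (350,182). The square is clear of the green ones. Descending to grip.

```bash
python3 -m crank '[[[0,0,0],[-0.003,0.001,0.025],0.06],[[0,0,0],[-0.003,0.0015,0.06],0.06],[[0,0,0],[-0.003,0.0015,0.095],0.06],[[0,0,0],[-0.003,0.0015,0.13],0.06],[[0,0,0],[-0.003,0.0015,0.165],0.06],[[0,0,0],[-0.003,0.0015,0.195],0.06],[[0,0,0],[-0.003,0.0015,0.22],0.06],[[0,0,0],[-0.003,0.0015,0.238],0.06],[[0,0,0],[-0.003,0.0015,0.246],0.06],[[0,0,0],[-0.003,0.0015,0.246],0.05]]'
python3 -m crank '[[[0,0,0],[0,0,0],0.03],[[0,0,0],[0,0,0],0],[[0,0,0],[0,0,0],0],[[0,0,0],[0,0,0],0],[[0,0,0],[0,0,0],0],[[0,0,0],[0,0,0],0],[[0,0,0],[0,0,0],0],[[0,0,0],[0,0,0],0],[[0,0,0],[0,0,0],0],[[0,0,0],[0,0,0],0]]' 70
```

```text
time_s: 13.85
ee_pos: [0.5093, 0.2705, 0.0022]
eef_rot: [179.7, 0.2, -122.2]
wrist_force: [-0.1, -0.9, 0.5]
opening: 0.594
gripper_force: 0.0
time_s: 14.68
ee_pos: [0.513, 0.2719, 0.0065]
eef_rot: [-180.0, 0.6, -122.2]
wrist_force: [-0.5, 0.6, 6.5]
opening: 0.121
gripper_force: 72.2
```

```bash
python3 -m crank '[[[0,0,0],[0,0,-0.01],0],[[0,0,0],[0,0,-0.03],0],[[0,0,0],[0,0,-0.055],0],[[0,0,0],[0,0,-0.085],0],[[0,0,0],[0,0,-0.115],0],[[0,0,0],[0,0,-0.145],0],[[0,0,0],[0,0,-0.175],0],[[0,0,0],[0,0,-0.2],0],[[0,0,0],[0,0,-0.215],0],[[0,0,0],[0,0,-0.215],0]]' 70
python3 rel.py .4918 -.0468 .22 180 0 -152.3
```

```text
time_s: 15.52
ee_pos: [0.5129, 0.2705, 0.2242]
eef_rot: [-179.8, 0.7, -122.2]
wrist_force: [0.9, 0.5, -2.4]
opening: 0.128
gripper_force: 71.2
[3.000e-02 7.600e-01 3.009e+01] [ 0.2798 -0.1513  0.001 ]
```

```bash
python3 -m crank '[[[0,0,3],[0.02,-0.011,0],0],[[0,0.2,6],[0.05,-0.027,0],0],[[0,0.3,9],[0.08,-0.043,0],0],[[0,0.4,12],[0.11,-0.059,0],0],[[0,0.5,15],[0.14,-0.076,0],0],[[0,0.6,18],[0.17,-0.092,0],0],[[0,0.7,21],[0.2,-0.108,0],0],[[0,0.7,24],[0.23,-0.124,0],0],[[0,0.7,27],[0.255,-0.138,0],0],[[0,0.7,30],[0.28,-0.151,0],0]]'
python3 -m crank '[[[0,0,0],[0,0,0],0],[[0,0,0],[0,0,0],0],[[0,0,0],[0,0,0],0],[[0,0,0],[0,0,0],0],[[0,0,0],[0,0,0],0],[[0,0,0],[0,0,0],0],[[0,0,0],[0,0,0],0],[[0,0,0],[0,0,0],0],[[0,0,0],[0,0,0],0],[[0,0,0],[0,0,0],0]]'
cat > chk.py <<'E'
from h import *
import sys
s=r.get_state();print(s["ee_pos"],s["eef_rot"],np.round(s["joint_positions"],1))
p,P=cam("wrist");save(p,sys.argv[1]);np.savez("/tmp/chk",p=p,P=P)
x,y,z=np.moveaxis(P,-1,0);hsv=cv2.cvtColor(p,cv2.COLOR_RGB2HSV)
th=np.radians(-17.3);ex=np.array([np.cos(th),np.sin(th)]);ey=np.array([-ex[1],ex[0]]);C=np.array([.4399,.053])
a=(P[...,:2]-C)@ex;b=(P[...,:2]-C)@ey
zt=s["ee_pos"][2]
def line(m,xx,yy,n,hi):
    # edge line: extreme percentile per bin
    X,Y=xx[m],yy[m];e=[]
    for k in np.arange(np.percentile(X,3),np.percentile(X,97),.004):
        w=Y[(X>=k)&(X<k+.004)]
        if len(w)>5:e.append((k+.002,np.percentile(w,97 if hi else 3)))
    if len(e)<5: return print(n,"few",len(e))
    e=np.array(e)
    for _ in range(4):
        f=np.polyfit(e[:,0],e[:,1],1);d=abs(e[:,1]-np.polyval(f,e[:,0]));e=e[d<max(2.5*np.median(d),.001)]
    print(n,"at0 %.4f slope_deg %.2f n=%d range %.3f..%.3f"%(np.polyval(f,0),np.degrees(np.arctan(f[0])),len(e),e[0,0],e[-1,0]))
rim=(z>.070)&(z<.080)
line(rim&(b>-.005)&(b<.02)&(a>-.01)&(a<.28),a,b,"side rim inner b",False)
line(rim&(a<.005)&(a>-.02)&(b<.01)&(b>-.22),b,a,"end rim inner a",True)
line(rim&(b>-.005)&(b<.02)&(a>-.01)&(a<.28),a,b,"side rim outer b",True)
line(rim&(a<.005)&(a>-.02)&(b<.01)&(b>-.22),b,a,"end rim outer a",False)
fl=(z<.012)&(z>-.005)
line(fl&(b>-.06)&(b<.005)&(a>.01),a,b,"floor side b",True)
line(fl&(a<.06)&(a>-.005)&(b<-.01),b,a,"floor end a",False)
sq=(z>zt+.005)&(z<zt+.045)&(hsv[...,1]<70)&(hsv[...,2]>90)
line(sq&(b>-.05)&(a>.03),a,b,"sq side leg outer b",True)
line(sq&(a<.05)&(b<-.03),b,a,"sq end leg outer a",False)
E
python3 chk.py w3.png
```

```text
time_s: 16.35
ee_pos: [0.4875, -0.049, 0.2155]
eef_rot: [179.8, -0.5, -152.4]
wrist_force: [0.7, -0.1, -2.3]
opening: 0.122
gripper_force: 71.1
time_s: 17.18
ee_pos: [0.4893, -0.0475, 0.2173]
eef_rot: [179.9, -0.4, -152.2]
wrist_force: [0.3, 0.9, -2.6]
opening: 0.124
gripper_force: 71.0
[ 0.4893241  -0.0474519   0.21731367] [ 179.90537142   -0.37747355 -152.18877637] [-13.    3.  -18.5  68.8  -0.2 -40.8]
side rim inner b at0 -0.0008 slope_deg 0.08 n=22 range 0.018..0.102
end rim inner a at0 -0.0095 slope_deg -0.08 n=49 range -0.197..-0.005
side rim outer b at0 0.0104 slope_deg 0.00 n=22 range 0.018..0.102
end rim outer a at0 -0.0112 slope_deg -0.13 n=54 range -0.217..-0.005
floor side b at0 0.0057 slope_deg -7.11 n=54 range 0.020..0.248
floor end a at0 0.0152 slope_deg -0.10 n=40 range -0.214..-0.018
sq side leg outer b at0 -0.0163 slope_deg -0.24 n=4 range 0.033..0.045
sq end leg outer a at0 0.0074 slope_deg -0.13 n=32 range -0.160..-0.036
```

View pics/w3.png

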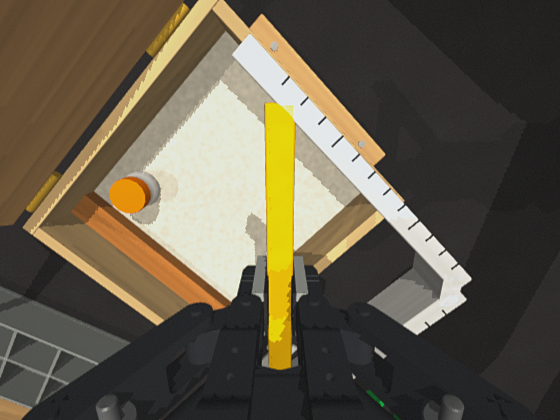

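The wrist view shows the square held flat, brace at (280,200), heel at (465,285), and the tub at (128,195) undisturbed. The legs are parallel to the panels within 0.1°. The heel is about 7 mm (a) and 15 mm (b) short of the corner, so I'll add 4 mm in a and lower it.

```bash
python3 -m crank '[[[0,-0.2,0],[-0.001,-0.001,0.005],0],[[0,-0.4,0],[-0.002,-0.002,0.02],0],[[0,-0.6,0],[-0.003,-0.003,0.035],0],[[0,-0.8,0],[-0.003,-0.003,0.055],0],[[0,-0.8,0],[-0.003,-0.003,0.075],0],[[0,-0.8,0],[-0.003,-0.003,0.09],0],[[0,-0.8,0],[-0.003,-0.003,0.1],0],[[0,-0.8,0],[-0.003,-0.003,0.11],0],[[0,-0.8,0],[-0.003,-0.003,0.115],0],[[0,-0.8,0],[-0.003,-0.003,0.115],0]]'
python3 chk.py w4.png
```

```text
time_s: 18.07
ee_pos: [0.4919, -0.0489, 0.1012]
eef_rot: [179.8, 0.3, -152.2]
wrist_force: [-0.4, 1.4, -2.3]
opening: 0.127
gripper_force: 71.0
[ 0.49188219 -0.04893289  0.10123033] [ 179.83059516    0.34050894 -152.21779615] [-13.4   8.8 -27.2  53.8   0.4 -41.2]
side rim inner b few 4
end rim inner a at0 0.0005 slope_deg -0.14 n=45 range -0.180..-0.004
side rim outer b few 4
end rim outer a at0 -0.0109 slope_deg -0.11 n=47 range -0.180..0.004
floor side b at0 0.0227 slope_deg -22.13 n=27 range 0.023..0.175
floor end a at0 0.0209 slope_deg 0.49 n=27 range -0.125..-0.021
sq side leg outer b at0 -0.0041 slope_deg -19.05 n=6 range 0.033..0.053
sq end leg outer a at0 0.0102 slope_deg -0.05 n=32 range -0.161..-0.037
```

```bash
python3 -m crank '[[[0,0,0],[0,0,0.008],0],[[0,0,0],[0,0,0.018],0],[[0,0,0],[0,0,0.028],0],[[0,0,0],[0,0,0.038],0],[[0,0,0],[0,0,0.048],0],[[0,0,0],[0,0,0.058],0],[[0,0,0],[0,0,0.067],0],[[0,0,0],[0,0,0.075],0],[[0,0,0],[0,0,0.081],0],[[0,0,0],[0,0,0.084],0]]'
python3 -m crank '[[[0,0,0],[0,0,0],0],[[0,0,0],[0,0,0],0],[[0,0,0],[0,0,0],0],[[0,0,0],[0,0,0],0],[[0,0,0],[0,0,0],0],[[0,0,0],[0,0,0],0],[[0,0,0],[0,0,0],0],[[0,0,0],[0,0,0],0],[[0,0,0],[0,0,0],0],[[0,0,0],[0,0,0],0]]'
```

```text
time_s: 18.95
ee_pos: [0.4924, -0.0485, 0.017]
eef_rot: [179.8, 0.3, -152.2]
wrist_force: [0.2, -0.2, -4.0]
opening: 0.127
gripper_force: 71.1
time_s: 19.78
ee_pos: [0.493, -0.0486, 0.0183]
eef_rot: [179.9, 0.4, -152.2]
wrist_force: [0.0, -0.1, -1.9]
opening: 0.115
gripper_force: 71.1
```

```bash
python3 -m crank '[[[0,0,0],[0,0,0.002],0],[[0,0,0],[0,0,0.004],0],[[0,0,0],[0,0.002,0.004],0],[[0,0,0],[-0.001,0.004,0.004],0],[[0,0,0],[-0.002,0.006,0.004],0],[[0,0,0],[-0.002,0.008,0.004],0],[[0,0,0],[-0.003,0.01,0.004],0],[[0,0,0],[-0.003,0.012,0.004],0],[[0,0,0],[-0.0035,0.014,0.004],0],[[0,0,0],[-0.0035,0.015,0.004],0]]'
cat > st.py <<'E'
from h import *
s=r.get_state();th=np.radians(-17.2);ex=np.array([np.cos(th),np.sin(th)]);ey=np.array([-ex[1],ex[0]])
d=s["ee_pos"][:2]-[.4399,.053];f=s["wrist_force"]
print("mid a,b",np.round([d@ex,d@ey],4),"z",round(s["ee_pos"][2],4),"F a,b,z",np.round([f[:2]@ex,f[:2]@ey,f[2]],1),"T",np.round(s["torque"],2),"rot",np.round(s["eef_rot"],2))
E
python3 st.py
```

```text
time_s: 20.62
ee_pos: [0.489, -0.0334, 0.0143]
eef_rot: [179.9, 0.4, -152.2]
wrist_force: [0.4, 0.1, -2.4]
opening: 0.125
gripper_force: 71.1
mid a,b [ 0.0725 -0.068 ] z 0.0143 F a,b,z [ 0.3  0.2 -2.4] T [-0.05 -0.02 -0.05] rot [ 179.89    0.42 -152.19]
```

```bash
python3 -m crank '[[[0,0,0],[0,0.0005,0],0],[[0,0,0],[0,0.001,0],0],[[0,0,0],[0,0.0015,0],0],[[0,0,0],[0,0.002,0],0],[[0,0,0],[0,0.0025,0],0],[[0,0,0],[0,0.003,0],0],[[0,0,0],[0,0.0035,0],0],[[0,0,0],[0,0.004,0],0],[[0,0,0],[0,0.004,0],0],[[0,0,0],[0,0.004,0],0]]'; python3 st.py
```

```text
time_s: 21.45
ee_pos: [0.4881, -0.0318, 0.0146]
eef_rot: [-179.9, 0.4, -152.3]
wrist_force: [0.7, -5.7, -3.4]
opening: 0.125
gripper_force: 71.0
mid a,b [ 0.0711 -0.0668] z 0.0146 F a,b,z [ 2.4 -5.2 -3.4] T [-1.23 -0.14  0.1 ] rot [-179.87    0.37 -152.25]
```

```bash
python3 -m crank '[[[0,0,0],[0.0003,0.0003,0],0],[[0,0,0],[0.0006,0.0006,0],0],[[0,0,0],[0.0009,0.0009,0],0],[[0,0,0],[0.0012,0.0012,0],0],[[0,0,0],[0.0015,0.0015,0],0],[[0,0,0],[0.0018,0.0018,0],0],[[0,0,0],[0.002,0.002,0],0],[[0,0,0],[0.002,0.002,0],0],[[0,0,0],[0.002,0.002,0],0],[[0,0,0],[0.002,0.002,0],0]]'; python3 st.py
```

```text
time_s: 22.28
ee_pos: [0.4878, -0.0317, 0.015]
eef_rot: [-179.7, 0.6, -152.3]
wrist_force: [4.7, -7.2, -7.5]
opening: 0.121
gripper_force: 70.3
mid a,b [ 0.0708 -0.0668] z 0.015 F a,b,z [ 6.6 -5.5 -7.5] T [-1.59 -1.    0.07] rot [-179.68    0.56 -152.26]
```

```bash
python3 -m crank '[[[0,0,0],[0,0.0005,0],0],[[0,0,0],[0,0.001,0],0],[[0,0,0],[0,0.0015,0],0],[[0,0,0],[0,0.002,0],0],[[0,0,0],[0,0.0025,0],0],[[0,0,0],[0,0.003,0],0],[[0,0,0],[0,0.0035,0],0],[[0,0,0],[0,0.004,0],0],[[0,0,0],[0,0.004,0],0],[[0,0,0],[0,0.004,0],0]]'; python3 st.py; python3 chk.py w5.png
python3 -c "
from h import *
p,P=cam('top');save(cv2.resize(p[150:280,240:380],None,fx=4,fy=4,interpolation=cv2.INTER_CUBIC),'t5.png')"
```

```text
time_s: 23.12
ee_pos: [0.4879, -0.0318, 0.0154]
eef_rot: [-179.2, 0.5, -152.4]
wrist_force: [6.9, -16.8, -10.7]
opening: 0.128
gripper_force: 70.0
mid a,b [ 0.0709 -0.0668] z 0.0154 F a,b,z [ 11.6 -14.  -10.7] T [-3.32 -1.43  0.12] rot [-179.16    0.48 -152.35]
[ 0.48785852 -0.03179965  0.01544646] [-179.1637943     0.47829447 -152.35125813] [-11.1  14.5 -33.   41.6  -0.4 -38.7]
side rim inner b at0 -0.0020 slope_deg 0.82 n=6 range 0.004..0.024
end rim inner a at0 0.0005 slope_deg -0.12 n=34 range -0.140..-0.008
side rim outer b at0 0.0100 slope_deg -7.17 n=7 range 0.000..0.024
end rim outer a at0 -0.0108 slope_deg -0.11 n=31 range -0.136..-0.016
floor side b at0 -0.0091 slope_deg -3.87 n=18 range 0.015..0.131
floor end a at0 0.0121 slope_deg -0.07 n=31 range -0.152..-0.016
sq side leg outer b at0 -0.0011 slope_deg -0.15 n=4 range 0.032..0.060
sq end leg outer a at0 0.0012 slope_deg -0.06 n=29 range -0.146..-0.034
```

View pics/w5.png

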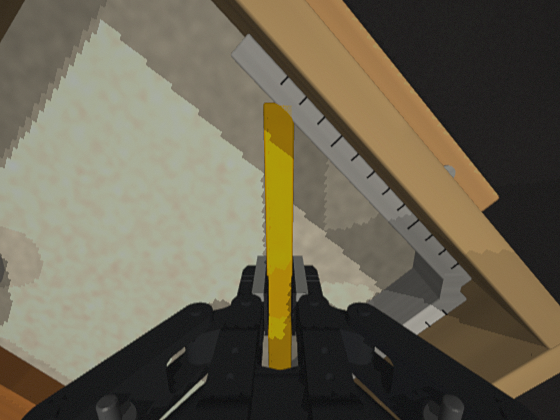

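The view shows both leg outer faces lying against the end and side panels, with the heel in the corner at (465,285). By depth the gaps are under 1 mm and the legs parallel within 0.1°. The push is 12 N and 14 N. One idle call will show whether it holds.

```bash
python3 -m crank '[[[0,0,0],[0,0,0],0],[[0,0,0],[0,0,0],0],[[0,0,0],[0,0,0],0],[[0,0,0],[0,0,0],0],[[0,0,0],[0,0,0],0],[[0,0,0],[0,0,0],0],[[0,0,0],[0,0,0],0],[[0,0,0],[0,0,0],0],[[0,0,0],[0,0,0],0],[[0,0,0],[0,0,0],0]]'; python3 st.py
python3 - <<'E'
from h import *
p,P=cam("scene");x,y,z=np.moveaxis(P,-1,0)
th=np.radians(-17.2);ey=np.array([-np.sin(th),np.cos(th)]);ex=np.array([np.cos(th),np.sin(th)])
d=P[...,:2]-[.4957,-.2288];b=d@ey;a=d@ex
m=(abs(a)<.1)&(b<.03)&(b>-.15)&(z>.12)&(z<.34)
f=np.polyfit(z[m],b[m],1);print(m.sum(),"door rad",np.pi/2-np.arctan(f[0]), z[m].max())
E
```

```text
time_s: 24.05
ee_pos: [0.4878, -0.0318, 0.0154]
eef_rot: [-179.2, 0.5, -152.4]
wrist_force: [7.4, -16.8, -11.7]
opening: 0.12
gripper_force: 70.0
mid a,b [ 0.0708 -0.0668] z 0.0154 F a,b,z [ 12.  -13.9 -11.7] T [-3.34 -1.36  0.11] rot [-179.17    0.48 -152.35]
2493 door rad 1.9212690053013657 0.3224797213804733
```

The push is steady, and the door measures 1.92 rad, open on its stop. Handing in.

```bash
python3 -c "
from bench import r
print(r.job_done())"
```

```text
the job is handed in; nothing more can be done
None
```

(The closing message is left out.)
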